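# Third hand: preload the shaker's clamp block

## Task

Take the L-shaped clamp block with the slotted foot out of the parts tray and stand it flat on the shaker's platform in front of the spring pad, centred on the pad, its foot pointing away from it. Press its tall flat face squarely against the pad with a steady push of about 10 newtons (the pad then sits about halfway back in its travel; never push it to its end stop) so that a colleague can screw the foot down: keep that push for at least three seconds, and finish with the gripper still holding the block there. Leave the other parts in their compartments and the two small bottles on the platform where they stand.

Things in the scene. Friction and masses are not known exactly. Their poses are not given: they have to be found in the camera images.
- clamp: clamp block, aluminium, about 0.2 kg, L-shaped: an upright 24 (x) x 36 (y) x 64 mm tall and behind it (-x) a foot 36 mm long, 36 wide, 12 thick with a slot 14 x 24 mm. Stands on the tray's floor in one compartment. Origin: centre of the upright's underside; +x out of the tall flat face (12 mm away), -x along the foot, z up. Grip it across y, high on the upright (TCP 46 mm above its underside)
- foot (a point): point on the clamp block: middle of the upper edge of the foot's far end, 48 mm behind (-x) the block's origin, 12 mm above its underside
- tray: grey plastic parts tray, fixed, 130 (x) x 285 (y) x 25 mm high, walls, two dividers and floor 4 mm thick; three compartments side by side along y, 93 mm apart, one part in each; which part is where varies. Origin: centre of its underside
- shaker: cream bench shaker, fixed, standing still, 290 (x) x 270 (y) mm; its level platform (black mat) is 120 mm above the bench. On it stands an aluminium upright 80 mm wide (y), 62 mm tall, whose face, 75 mm in +x from the shaker's centre, carries the spring pad. Origin: centre of the underside; +x is the direction in which the pad is pressed. Shaker and tray may change sides
- seat (a point): fixed point on the platform's top, straight below the middle of the pad's face at rest, 45 mm before the upright; x is the pressing direction (from the block towards the pad), y along the pad's face, z up. The small threaded hole for the screw lies 26 mm from it in -x. It stays when the pad is pressed
- pad: spring pad: white plastic block 12 (x) x 30 (y) x 26 mm (z) on two guide rods with springs, sliding straight back (+x of seat) towards the upright. Origin: centre of its flat face that looks to -x, 38 mm above the platform. Spring 1000 N/m, no preload: 10 mm back from rest is 10 N; travel 20 mm to its end stop
- post: turned aluminium post with a round head, 32 mm diameter, 60 mm tall, in another compartment; not needed. Origin: centre of its underside
- bar: plain aluminium block without a foot, 30 (x) x 36 (y) x 50 mm tall, in another compartment; not needed. Origin: centre of its underside
- reagent: small white reagent bottle, 30 mm diameter, 55 mm tall, standing on the shaker's platform near its front corner. Origin: centre of its underside
- vial: slim white dropper bottle, 22 mm diameter, 60 mm tall, standing on the shaker's platform near its other front corner. Origin: centre of its underside

How it is judged:
On the way, in this order (a step that is already met when the one before it is completed fails the run):
1. the clamp block is lifted clear of the tray (height (world z) of clamp above 0.05 m and contact force between clamp and pad below 0.5 N), for 0.2 s.
2. the clamp block, flat, centred and square, is pressed against the pad with 5 to 15 N for 2 s (contact force between clamp and pad between 5 and 15 N and contact force between the fingers and clamp above 2 N and z of clamp in the frame of seat between -0.004 and 0.004 m and y of clamp in the frame of seat between -0.005 and 0.005 m and angle between clamp's own z axis and vertical below 0.09 rad and angle between the x axis of clamp and the x axis of seat, either way round below 0.1 rad and x of foot in the frame of seat below -0.02 m and linear speed of clamp below 0.02 m/s), for 2 s.
At the end, for the whole second after the job is handed in: the gripper still holds or presses the clamp block (finger force above 2 N) and it pushes the pad with 5 to 15 N (10 N asked); underside within 4 mm of the platform's top, upright within 0.09 rad, square to the pad within 0.1 rad, centred within 5 mm, foot pointing away from the pad, at rest (all of step 2); the arm keeps its last pose, push and grip.
It fails at once if the pad is driven hard onto its end stop (over 22 N) (contact force between anything else and pad above 22 N).
It fails at once if another part leaves its place in the tray (moved 40 mm) (distance of any of post, bar from where it was at the start of the episode above 0.04 m).
It fails at once if a bottle on the platform is moved by 30 mm (distance of any of reagent, vial from where it was at the start of the episode above 0.03 m).
It also fails if it takes over 53 s, if anything falls off the work surface, if the arm or the gripper's body presses on something with over 40 N, if the wrist force passes 120 N, or if a joint passes its speed limit or range.

## Robot

A 6-joint arm with a two-finger parallel gripper is mounted at the origin on the work surface. World frame = base frame: x ahead of the robot, y to its left, z up, the work surface at z = 0. Lengths are in m, angles in rad, forces in N, time in s.
With the tool pointing down it reaches from about 0.35 to 0.775 m from the base axis. Payload 5.5 kg.
Tool frame: the origin (TCP) lies between the finger pads, 19 mm behind the fingertips; this is the grasp point; z points along the fingers, y is the line along which they close (so a half turn about z gives the same grasp; the last joint's range is limited). The gripper opens to 85 mm and grips with 20 to 120 N. Pads are 22 mm wide; open, the fingers measure 114 mm over their backs; the gripper's body (76 mm by 85 mm) begins 54 mm behind the grasp point. The pads swing forward as they close: fully open they stand 13 mm farther back than shut.
Start: joints at [1.123, 0.313, 0.046, 1.304, 0, 1.431], TCP at [0.174, 0.548, 0.25] pointing down, gripper open.
Joint ranges: [-2.76, 2.76], [-0.86, 1.69], [-1.03, 1.26], [-2.2, 2.34], [-1.47, 1.5], [-3.14, 3.14]. Speed limits (rad/s): [2.57, 2.57, 3.14, 3.14, 3.14, 3.14].

## Interface

Orientations are given as a unit quaternion [w, x, y, z].
In Python, from workcell import env, viewer, nets gives the robot as it stands. The module is installed in compiled form; this text tells all that it offers.
- The arm moves only by the tool shift_gripper, called by a JSON object that holds its "fn" and its "kwargs". Schema: {"type":"object","properties":{"segments":{"type":"array","items":{"type":"number"},"minItems":6,"maxItems":48},"finger_gap":{"type":"number"},"grip_force":{"type":"number"},"only":{"type":"string"},"quiet":{"type":"boolean"},"lines":{"type":"string"}},"required":["segments"],"additionalProperties":false}. segments is one flat list of numbers that holds 1 to 8 rows one after another, with no inner brackets; each row has 6 numbers: dx, dy, dz in m, then a rotation vector rx, ry, rz in rad; each row is the pose to reach, as a shift and turn from the pose commanded when the call began, along the tool's axes at that moment; what a row does not reach only later rows make up. A row lasts 1/8 s, in which the tool goes at most 0.0625 m and 0.188 rad, less where a joint would pass 70% of its speed; a pose out of reach is approached as far as the arm can. finger_gap is the finger opening in m, set as the call begins (left out keeps the last). The fingers move at their own pace and stop on an object; grip_force is the grip in N (left out, the last holds). Time passes only in rows, so rows that do not move let the fingers close. The tool returns the time, the measured TCP pose, the force, the opening and the grip force at its end. only (a regular expression) keeps the lines of the reply that match it, lines (a string "A,B") keeps lines A to B, and quiet returns only ok. Input that does not fit is refused with a message, and nothing moves.
- env.get_state(): the state, without advancing time (a new reading comes with each control period).
- viewer.read_camera(name): name is "scene" or "top"; returns a dict with "image" (384x512x3 uint8, red, green, blue), "K" (3x3 intrinsics, pixels), "R" (3x3) and "t" (3): a world point X has camera coordinates R X + t. Camera axes: x right, y down, z forward; pixel columns grow to the right and rows downward; lengths in m; the calibration is good to about 2 mm. A picture is of the moment at which its call begins. There is no depth.
- env.hand_in(): hands the job in; it is judged then, once.
Trained networks look in a picture, given as the dict that the camera call returned (one of the last four; its "shot" number tells which), for a name from the list of things; names that differ only in an ending like _2 or _b are one class to them, and where a whole thing is asked for, a point or a joint stands for the part that bears it (a point fixed in the world has none). Each returns a list of dicts, best first, with "confidence" (0 to 1); they miss things now and then, are a little off and sometimes report something else, mostly with a low value. They report only what shows in the picture. A call takes as long as a camera call.
- nets.outline_of(label, picture): "region" (384x512 bool, what is visible of it) and "box" ([left, top, right, bottom] in pixels, round what is visible of it).
The state is a dict: "clock": time; "joint_pos": joint angles; "qvel": joint speeds; "tau": joint torques, N m; "tcp_pos": TCP position; "orientation": TCP orientation; "wrist_force": force on the tool from outside, world axes, zero at the start; "ft_torque": the same for the moment, N m; "finger_gap": finger opening in m; "grip_force": force on a finger pad.
Only numpy, scipy, OpenCV 4.12 (cv2) and the standard library are available. Lean on these libraries where they do the work, as an engineer would, in place of code of your own. Each camera call takes 0.05 s, during which the arm holds its last target. There are 200 camera calls.

## Working session

There is one attempt and no reset: what is moved stays moved. The work goes in short steps, Python scripts to look and compute and a tool call to move; the robot and the scene stay as the last step left them, time stands still between calls to the robot, and variables do not carry over. Pictures are saved under pics/ and viewed, at most 10 in all, crops included, and the job is handed in when it is done.

```bash
mkdir -p pics; python3 - <<'E'
from workcell import env, viewer, nets
import cv2,numpy as np
s=env.get_state();print({k:np.round(v,3).tolist() for k,v in s.items()})
for n in("scene","top"):
    p=viewer.read_camera(n);print(n,p["K"].tolist(),np.round(p["R"],4).tolist(),np.round(p["t"],4).tolist())
    cv2.imwrite(f"pics/{n}0.png",p["image"][:,:,::-1])
    for l in("clamp","tray","shaker","pad","post","bar","reagent","vial"):
        for d in nets.outline_of(l,p)[:2]:
            m=cv2.moments(d["region"].astype(np.uint8));print(l,round(d["confidence"],2),np.round(d["box"],1).tolist(),[round(m["m10"]/max(m["m00"],1),1),round(m["m01"]/max(m["m00"],1),1)],
             np.round(cv2.minAreaRect(np.argwhere(d["region"])[:,::-1].astype(np.float32))[1],1) if m["m00"] else '')
E
```

```text
{'clock': 0.0, 'joint_pos': [1.123, 0.314, 0.045, 1.304, 0.0, 1.431], 'qvel': [-0.001, 0.002, -0.001, -0.0, 0.0, -0.001], 'tau': [-0.001, -48.063, 29.853, 0.019, -0.0, 0.0], 'tcp_pos': [0.174, 0.548, 0.249], 'orientation': [-0.0, 0.153, 0.988, -0.001], 'wrist_force': [0.425, -0.992, 0.284], 'ft_torque': [-0.011, 0.046, -0.023], 'grip_force': 0.0, 'finger_gap': 0.086}
scene [[395.0850706933984, 0.0, 256.84094890007725], [0.0, 395.0850706933984, 193.68968844785036], [0.0, 0.0, 1.0]] [[-0.686, 0.7276, 0.0045], [0.5237, 0.498, -0.6912], [-0.5051, -0.4718, -0.7227]] [0.3359, -0.1959, 1.1803]
clamp 0.84 [188.7, 180.5, 214.4, 206.5] [198.4, 191.1] [25.5 23.3]
clamp 0.31 [227.1, 175.3, 420.7, 358.3] [322.9, 261.1] [159.9 155.2]
tray 0.79 [108.4, 143.5, 231.1, 224.2] [169.4, 183.0] [115.4  49.2]
shaker 0.58 [226.6, 173.3, 422.5, 360.0] [323.0, 261.0] [161.1 155.2]
pad 0.85 [299.1, 227.7, 334.9, 272.8] [317.9, 244.7] [19.1 42.6]
post 0.73 [131.9, 162.2, 149.0, 177.5] [136.1, 167.6] [17.3 10.6]
bar 0.57 [157.2, 168.4, 178.0, 195.1] [165.6, 179.0] [24. 20.]
bar 0.56 [190.5, 179.6, 212.5, 206.6] 
[... 204 characters left out ...]
 [0.0, 398.964821541936, 190.61670854256496], [0.0, 0.0, 1.0]] [[0.0232, -0.9997, 0.0013], [-0.9969, -0.0232, -0.0746], [0.0746, 0.0004, -0.9972]] [-0.0056, 0.5068, 0.922]
clamp 0.76 [307.0, 168.5, 335.5, 195.9] [322.0, 179.5] [26.8 20. ]
tray 0.74 [298.1, 134.4, 423.2, 213.5] [361.0, 171.0] [ 55.7 122. ]
shaker 0.92 [95.6, 109.1, 239.4, 262.3] [165.9, 186.0] [140.1 129.1]
pad 0.74 [148.7, 131.4, 169.1, 171.4] [156.9, 157.9] [38.4 17.2]
post 0.55 [389.3, 154.1, 402.7, 164.5] [396.8, 159.2] [11. 11.]
bar 0.84 [349.8, 157.7, 373.1, 174.2] [360.7, 165.9] [14.6 21.1]
reagent 0.74 [117.5, 230.0, 134.1, 244.9] [126.6, 237.8] [14. 17.]
vial 0.68 [217.5, 223.0, 224.6, 234.0] [220.4, 228.2] [11. 11.]
```

```bash
python3 - <<'E'
import cv2
t=cv2.imread("pics/top0.png");s=cv2.imread("pics/scene0.png")
cv2.imwrite("pics/a.png",cv2.resize(t[100:270,80:250],None,fx=3.5,fy=3.5,interpolation=cv2.INTER_CUBIC))
cv2.imwrite("pics/b.png",cv2.resize(t[125:225,295:430],None,fx=5.5,fy=5.5,interpolation=cv2.INTER_CUBIC))
cv2.imwrite("pics/c.png",cv2.resize(s[135:360,105:425],None,fx=2.5,fy=2.5,interpolation=cv2.INTER_CUBIC))
E
```

```text
(no output)
```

View pics/a.png

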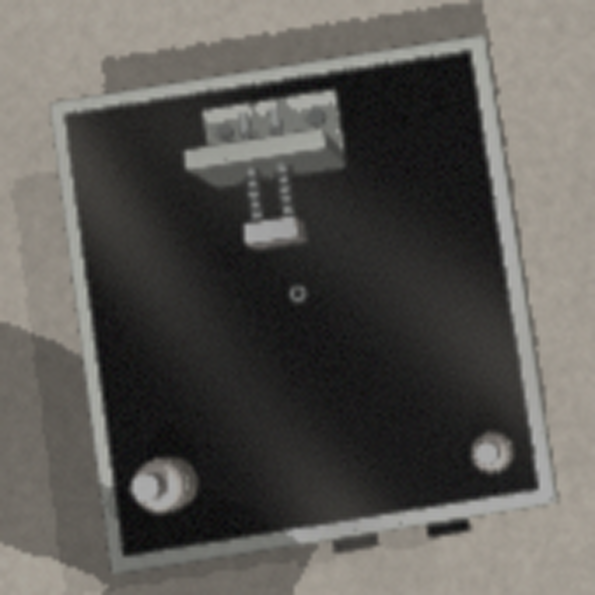

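View pics/b.png

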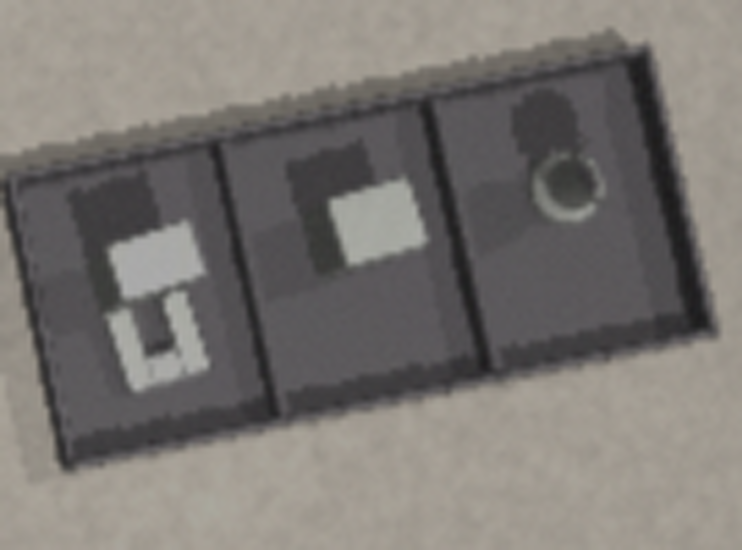

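View pics/c.png

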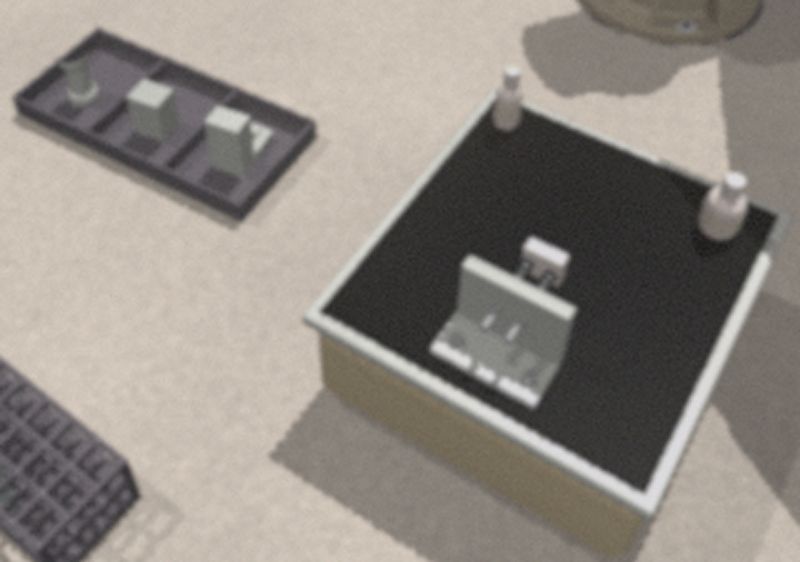

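Top view: the clamp is in the left compartment (upright top about crop (157,262), foot below it), the bar in the middle and the post on the right. The pad top is near crop (272,232), the threaded hole at (298,293), and the bottles are at the near corners. I'll refine these positions next.

```bash
cat > h.py <<'E'
import numpy as np
def ray(p,uv,z):
    K,R,t=(np.array(p[k]) for k in("K","R","t"))
    d=R.T@np.linalg.inv(K)@np.array([uv[0],uv[1],1.]);c=-R.T@t
    return c+d*(z-c[2])/d[2]
def proj(p,X):
    q=np.array(p["K"])@(np.array(p["R"])@np.array(X)+np.array(p["t"]));return q[:2]/q[2]
E
python3 - <<'E'
from workcell import env,viewer,nets
from h import *
import cv2
p=viewer.read_camera("top");s=viewer.read_camera("scene")
A=lambda u,v:((u+.5)/3.5-.5+80,(v+.5)/3.5-.5+100)
B=lambda u,v:((u+.5)/5.5-.5+295,(v+.5)/5.5-.5+125)
C=lambda u,v:((u+.5)/2.5-.5+105,(v+.5)/2.5-.5+135)
deg=lambda d:round(float(np.degrees(np.arctan2(d[1],d[0]))),2)
q=[ray(p,A(*c),.12) for c in((55,103),(487,38),(553,497),(115,572))]
print("platform",np.round(q,4).tolist(),"sides",[round(np.linalg.norm(q[i]-q[i-1]),3) for i in range(4)],"yaw",deg(q[0]-q[3]),deg(q[1]-q[2]),deg(q[0]-q[1])-90,deg(q[3]-q[2])-90,"ctr",np.mean(q,0))
h=ray(p,A(298,293),.12);print("hole",h)
for n,pic in(("top",p),("scene",s)):
    g=cv2.cvtColor(pic["image"],cv2.COLOR_RGB2HSV)
    for l,z in(("clamp",.068),("bar",.054),("pad",.171)):
        d=nets.outline_of(l,pic)
        if not d: continue
        d=d[0]["region"]
        v=g[:,:,2]*d; m=(v>(0.85*np.percentile(v[d],95))).astype(np.uint8)
        k,lab,st,ce=cv2.connectedComponentsWithStats(m,connectivity=4);i=1+np.argmax(st[1:,4])
        pts=np.array([ray(pic,(x,y),z)[:2] for y,x in np.argwhere(lab==i)]);r=cv2.minAreaRect((pts*1000).astype(np.float32))
        print(n,l,np.round(pts.mean(0),4),np.round(r[1],1),round(r[2],1),len(pts))
c=[ray(p,B(*c),.068) for c in((108,250),(190,222),(207,272),(122,300))]
print("clamp",np.mean(c,0),"sides",[round(np.linalg.norm(c[i]-c[i-1]),3) for i in range(4)],deg(c[0]-c[3]),deg(c[1]-c[2]),deg(c[0]-c[1])-90,deg(c[3]-c[2])-90)
t=[ray(p,B(*c),.025) for c in((8,182),(645,48),(715,330),(65,467))]
print("tray",np.round(t,4).tolist(),deg(t[0]-t[1])-90,deg(t[3]-t[2])-90,deg(t[0]-t[3]))
w=ray(s,C(545,252),.171);print("pad scene",w)
c=[ray(s,C(*c),.068) for c in((224,107),(252,122),(232,143),(206,127))];print("clamp scene",np.mean(c,0))
E
```

```text
platform [[0.6226, 0.3499, 0.12], [0.669, 0.0885, 0.12], [0.3918, 0.0409, 0.12], [0.3416, 0.2993, 0.12]] sides [np.float64(0.286), np.float64(0.265), np.float64(0.281), np.float64(0.263)] yaw 10.19 9.75 10.069999999999993 10.980000000000004 ctr [0.50624124 0.19465817 0.12      ]
hole [0.51013145 0.19755989 0.12      ]
top clamp [ 0.5487 -0.1435] [22.  33.7] 19.8 150
top bar [ 0.5689 -0.2383] [27.5 33.5] 18.7 178
top pad [0.5411 0.2031] [10.6 28.3] 10.9 79
scene clamp [ 0.548  -0.1422] [21.2 32.5] 19.0 91
scene bar [ 0.5682 -0.2366] [26.3 32.7] 19.0 103
scene pad [0.5417 0.2064] [ 9.7 27.2] 9.5 70
clamp [ 0.54845502 -0.14444801  0.068     ] sides [np.float64(0.021), np.float64(0.036), np.float64(0.022), np.float64(0.037)] 16.29 19.27 20.239999999999995 19.590000000000003
tray [[0.5864, -0.0876, 0.025], [0.6511, -0.3611, 0.025], [0.5298, -0.3902, 0.025], [0.4649, -0.1137, 0.025]] 13.299999999999997 13.200000000000003 12.12
pad scene [0.54254103 0.20594865 0.171     ]
clamp scene [ 0.5519661  -0.13519414  0.068     ]
```

{"fn": "shift_gripper", "kwargs": {"segments": [-0.043, -0.0415, 0, 0, 0, -0.08, -0.086, -0.083, 0, 0, 0, -0.16, -0.129, -0.1245, 0, 0, 0, -0.24, -0.172, -0.166, 0, 0, 0, -0.32, -0.215, -0.2075, 0, 0, 0, -0.40, -0.258, -0.249, 0, 0, 0, -0.48, -0.301, -0.2905, 0, 0, 0, -0.56, -0.344, -0.332, 0, 0, 0, -0.648], "finger_gap": 0.065, "grip_force": 30}}

```text
clock: 2.3
tcp_pos: [0.4022, 0.1256, 0.2504]
orientation: [0.001, -0.171, 0.985, 0.0]
wrist_force: [1.1, -0.1, -0.0]
finger_gap: 0.065
grip_force: 0.0
```

```bash
cat > go.py <<'E'
import sys
from workcell import env
from h import *
from scipy.spatial.transform import Rotation as Ro
def rel(x,y,z,yaw):
    s=env.get_state();w,a,b,c=s["orientation"];R=Ro.from_quat([a,b,c,w]).as_matrix()
    T=(Ro.from_euler("z",yaw,degrees=True)*Ro.from_euler("x",180,degrees=True)).as_matrix()@np.diag([-1,-1,1])
    rv=min((Ro.from_matrix(R.T@T@np.diag([k,k,1])).as_rotvec() for k in(1,-1)),key=np.linalg.norm)
    print("t",s["clock"],"tcp",np.round(s["tcp_pos"],4),"shift",np.round(R.T@(np.array([x,y,z])-s["tcp_pos"]),4),"rot",np.round(rv,4),"F",np.round(s["wrist_force"],2),"gap",s["finger_gap"],"grip",s["grip_force"])
    print("R",np.round(R,3).tolist())
if __name__=="__main__": rel(*map(float,sys.argv[1:]))
E
python3 go.py 0.5486 -0.143 0.12 19.5
```

```text
t 2.3 tcp [0.4022 0.1256 0.2504] shift [-0.0473 -0.3022  0.1305] rot [-0.0001  0.0014  0.0027] F [ 1.11 -0.06 -0.05] gap 0.06504195793404009 grip 0.0
R [[-0.942, -0.336, 0.001], [-0.336, 0.942, 0.0], [-0.001, -0.0, -1.0]]
```

{"fn": "shift_gripper", "kwargs": {"segments": [-0.009, -0.06, 0, 0, 0, 0, -0.018, -0.12, 0, 0, 0, 0, -0.028, -0.18, 0, 0, 0, 0, -0.037, -0.24, 0.01, 0, 0, 0, -0.0473, -0.302, 0.02, 0, 0, 0.003, -0.0473, -0.302, 0.075, 0, 0, 0.003, -0.0473, -0.302, 0.13, 0, 0, 0.003, -0.0473, -0.302, 0.13, 0, 0, 0.003]}}

```text
clock: 3.3
tcp_pos: [0.5431, -0.1403, 0.1157]
orientation: [-0.004, -0.168, 0.986, 0.003]
wrist_force: [-0.2, -0.6, 0.0]
finger_gap: 0.0649
grip_force: 0.0
```

```bash
python3 go.py 0.5486 -0.143 0.050 19.5
python3 - <<'E'
from workcell import viewer
import cv2,numpy as np
s=viewer.read_camera("scene")["image"][:,:,::-1];t=viewer.read_camera("top")["image"][:,:,::-1]
f=lambda i:cv2.resize(i,(390,390),interpolation=cv2.INTER_CUBIC)
cv2.imwrite("pics/d.png",np.hstack([f(s[100:230,130:260]),f(t[120:250,260:390])]))
E
```

```text
t 3.3 tcp [ 0.5431 -0.1403  0.1157] shift [-0.0047 -0.0048  0.0657] rot [ 0.0068 -0.0074 -0.0036] F [-0.2  -0.63  0.01] gap 0.06493633106733747 grip 0.0
R [[-0.944, -0.33, -0.009], [-0.33, 0.944, 0.004], [0.007, 0.007, -1.0]]
```

View pics/d.png

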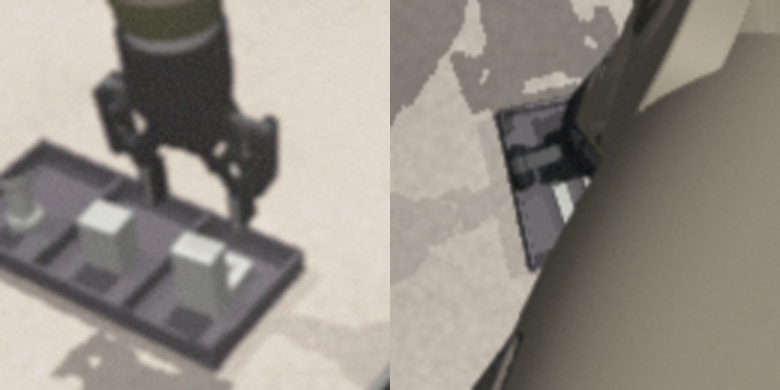

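The left half shows the fingers open on either side of the clamp (upright top at about (198,245)), aligned and clear of the bar. Descending.

{"fn": "shift_gripper", "kwargs": {"segments": [0, 0, 0.035, 0, 0, 0, 0, 0, 0.06, 0, 0, 0, 0, 0, 0.07, 0, 0, 0, 0, 0, 0.07, 0, 0, 0]}}

```text
clock: 3.9
tcp_pos: [0.5479, -0.1417, 0.0516]
orientation: [0.001, -0.168, 0.986, -0.001]
wrist_force: [0.4, -0.0, 0.0]
finger_gap: 0.065
grip_force: 0.0
```

```bash
python3 go.py 0.5486 -0.143 0.050 19.5
```

```text
t 3.9 tcp [ 0.5479 -0.1417  0.0516] shift [-0.0002 -0.0014  0.0016] rot [-0.0015  0.0017 -0.0028] F [ 0.42 -0.05  0.02] gap 0.06495868833175597 grip 0.0
R [[-0.944, -0.331, 0.002], [-0.331, 0.944, -0.001], [-0.002, -0.001, -1.0]]
```

{"fn": "shift_gripper", "kwargs": {"segments": [0, 0, 0.0015, 0, 0, 0, 0, 0, 0.0015, 0, 0, 0, 0, 0, 0.0015, 0, 0, 0, 0, 0, 0.0015, 0, 0, 0, 0, 0, 0.0015, 0, 0, 0, 0, 0, 0.0015, 0, 0, 0], "finger_gap": 0.02, "grip_force": 60}}

```text
clock: 4.65
tcp_pos: [0.548, -0.142, 0.05]
orientation: [0.001, -0.168, 0.986, -0.001]
wrist_force: [-0.1, 0.2, 6.0]
finger_gap: 0.0353
grip_force: 60.7
```

```bash
python3 go.py 0.5486 -0.143 0.050 19.5
```

```text
t 4.65 tcp [ 0.548 -0.142  0.05 ] shift [-0.0002 -0.0012 -0.    ] rot [-0.0018  0.0023 -0.0031] F [-0.08  0.19  5.99] gap 0.03534551637840984 grip 60.677640438079834
R [[-0.944, -0.331, 0.003], [-0.331, 0.944, -0.001], [-0.002, -0.002, -1.0]]
```

{"fn": "shift_gripper", "kwargs": {"segments": [0, 0, -0.03, 0, 0, 0, 0, 0, -0.085, 0, 0, 0, 0, 0, -0.14, 0, 0, 0, 0, 0, -0.19, 0, 0, 0, 0, 0, -0.22, 0, 0, 0, 0, 0, -0.22, 0, 0, 0]}}

```text
clock: 5.4
tcp_pos: [0.548, -0.142, 0.2712]
orientation: [0.002, -0.168, 0.986, -0.001]
wrist_force: [-0.8, -0.3, -2.0]
finger_gap: 0.0354
grip_force: 60.2
```

```bash
python3 go.py 0.5012 0.1959 0.270 10.3
```

```text
t 5.4 tcp [ 0.548  -0.142   0.2712] shift [-6.760e-02  3.344e-01  3.000e-04] rot [-0.0031  0.0042  0.1574] F [-0.84 -0.34 -2.04] gap 0.035438586027217965 grip 60.166343450546265
R [[-0.944, -0.331, 0.005], [-0.331, 0.944, -0.002], [-0.004, -0.003, -1.0]]
```

{"fn": "shift_gripper", "kwargs": {"segments": [-0.0068, 0.034, 0, 0, 0, 0.02, -0.018, 0.088, 0, 0, 0, 0.04, -0.029, 0.143, 0, 0, 0, 0.07, -0.04, 0.198, 0, 0, 0, 0.10, -0.051, 0.252, 0, 0, 0, 0.13, -0.061, 0.303, 0, 0, 0, 0.15, -0.0676, 0.3344, 0, 0, 0, 0.157, -0.0676, 0.3344, 0, 0, 0, 0.157]}}

```text
clock: 6.4
tcp_pos: [0.4984, 0.1983, 0.2663]
orientation: [-0.002, -0.092, 0.996, -0.0]
wrist_force: [0.7, 0.7, -2.4]
finger_gap: 0.0352
grip_force: 60.6
```

```bash
python3 go.py 0.5012 0.1959 0.180 10.3
```

```text
t 6.4 tcp [0.4984 0.1983 0.2663] shift [-0.0026 -0.0029  0.0863] rot [ 0.0002 -0.0035  0.0044] F [ 0.68  0.73 -2.4 ] gap 0.035170787901202594 grip 60.603944063186646
R [[-0.983, -0.183, -0.003], [-0.183, 0.983, -0.0], [0.003, 0.0, -1.0]]
```

{"fn": "shift_gripper", "kwargs": {"segments": [0, 0, 0.03, 0, 0, 0, 0, 0, 0.06, 0, 0, 0, 0, 0, 0.083, 0, 0, 0, 0, 0, 0.092, 0, 0, 0, 0, 0, 0.092, 0, 0, 0, 0, 0, 0.092, 0, 0, 0]}}

```text
clock: 7.15
tcp_pos: [0.5006, 0.1962, 0.1773]
orientation: [0.001, -0.09, 0.996, 0.0]
wrist_force: [0.5, -0.0, -1.9]
finger_gap: 0.0353
grip_force: 60.5
```

```bash
python3 go.py 0.5012 0.1959 0.166 10.3
python3 - <<'E'
from workcell import viewer
import cv2,numpy as np
s=viewer.read_camera("scene")["image"][:,:,::-1];t=viewer.read_camera("top")["image"][:,:,::-1]
cv2.imwrite("pics/e_top.png",t)
f=lambda i:cv2.resize(i,(400,400),interpolation=cv2.INTER_CUBIC)
cv2.imwrite("pics/e.png",np.hstack([f(s[165:305,250:390]),f(t[100:240,100:240])]))
E
```

```text
t 7.15 tcp [0.5006 0.1962 0.1773] shift [-0.0005 -0.0004  0.0113] rot [ 0.0001  0.0014 -0.    ] F [ 0.47 -0.04 -1.86] gap 0.035331538220843124 grip 60.54227828979492
R [[-0.984, -0.179, 0.001], [-0.179, 0.984, 0.0], [-0.001, 0.0, -1.0]]
```

View pics/e.png

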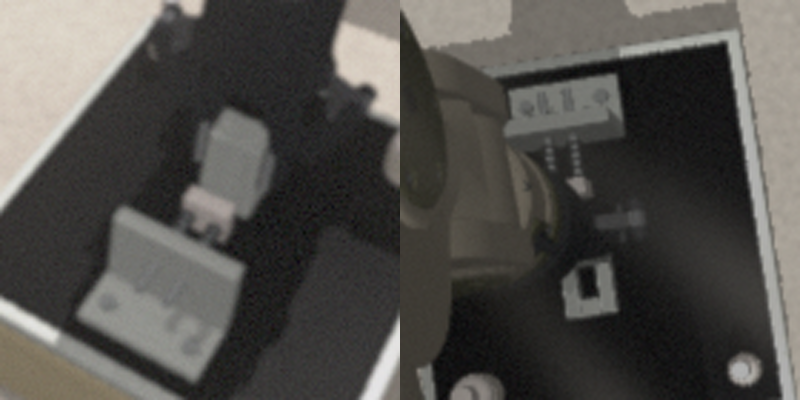

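The scene view (left) shows the upright standing before the pad, and the top view (right) shows the foot pointing away, its far edge at panel (568,320)–(617,312). I'll check this against the expected geometry.

```bash
python3 - <<'E'
from workcell import env,viewer
from h import *
p=viewer.read_camera("top");s=viewer.read_camera("scene")
T=lambda x,y:(100+(x-400+.5)*.35-.5,100+(y+.5)*.35-.5)
S=lambda x,y:(250+(x+.5)*.35-.5,165+(y+.5)*.35-.5)
a,b=ray(p,T(567,321),.1433),ray(p,T(619,312),.1433)
yaw=np.radians(10.3);X=np.array([np.cos(yaw),np.sin(yaw)]);Y=np.array([-X[1],X[0]])
seat=np.array([.5356,.2022])
print("foot end in seat frame",[(a+b)[:2]/2-seat]@np.c_[X,Y],"width",np.linalg.norm(a-b),"yaw",np.degrees(np.arctan2(*(b-a)[:2])))
tcp=env.get_state()["tcp_pos"][:2];print("tcp in seat",(tcp-seat)@np.c_[X,Y])
# scene predicted
W=lambda x,y,z:np.r_[seat+x*X+y*Y,z]
q=lambda P:np.round((proj(s,P)+.5-[250,165])/.35-.5,0).tolist()
print("pad top back edge",q(W(.012,-.015,.171)),q(W(.012,.015,.171)),"front",q(W(0,-.015,.171)),q(W(0,.015,.171)))
print("upright bottom/top of clamp face",[q(W(-.0235,y,z)) for z in(.131,.195) for y in(-.018,.018)])
q=lambda P:np.round((proj(p,P)+.5-[100,100])/.35-.5+[400,0],0).tolist()
print("top hole",q(W(-.026,0,.12)),"shaker upright face bottom",q(W(.045,-.04,.182)),q(W(.045,.04,.182)))
E
```

```text
foot end in seat frame [[-0.08453185 -0.00209447]] width 0.03752042319867683 yaw 168.82790361229965
tcp in seat [-0.03552257  0.00069957]
pad top back edge [180.0, 195.0] [224.0, 216.0] front [189.0, 182.0] [233.0, 203.0]
upright bottom/top of clamp face [[194.0, 195.0], [244.0, 219.0], [206.0, 130.0], [260.0, 155.0]]
top hole [586.0, 239.0] shaker upright face bottom [609.0, 120.0] [494.0, 138.0]
```

```bash
python3 - <<'E'
from workcell import env,viewer,nets
from h import *
import cv2
yaw=np.radians(10.3);X=np.array([np.cos(yaw),np.sin(yaw)]);Y=np.array([-X[1],X[0]])
st=env.get_state();o=st["tcp_pos"][:2];zu=st["tcp_pos"][2]-.046
p=viewer.read_camera("top");g=cv2.cvtColor(p["image"],cv2.COLOR_RGB2GRAY).astype(np.float32)
# rectified view of plane z=foot top, 0.25mm/px, in the clamp frame predicted by the arm
def rect(pic,z,o,x,y):
    G=cv2.cvtColor(pic["image"],cv2.COLOR_RGB2GRAY).astype(np.float32)
    uv=np.array([[proj(pic,np.r_[o+a*X+b*Y,z]) for b in y] for a in x],np.float32)
    return cv2.remap(G,uv,None,cv2.INTER_LINEAR)
b=np.arange(-.03,.03,.00025);r=rect(p,zu+.012,o,np.arange(-.046,-.03,.001),b).mean(0)
d=np.gradient(cv2.GaussianBlur(r[None],(0,0),3)[0])
i=np.argsort(d)[::-1];print("foot profile every 2mm",r[::8].round().tolist());L=d[:120].argmax();Rr=120+d[120:].argmin();print("edges",b[L],b[Rr],"mid",(b[L]+b[Rr])/2)
s=viewer.read_camera("scene")
# scene: clamp's and pad's edges
for n,z,oo,x in(("upright top",zu+.064,o,np.arange(-.008,.009,.002)),("padtop",.171,np.array([.5356,.2022]),np.arange(.003,.010,.001))):
    r=rect(s,z,oo,x,b).mean(0);d=np.gradient(cv2.GaussianBlur(r[None],(0,0),3)[0]);L=d[:120].argmax();Rr=120+d[120:].argmin()
    print(n,r[::8].round().tolist(),"edges",b[L],b[Rr],"mid",(b[L]+b[Rr])/2)
E
```

```text
foot profile every 2mm [21.0, 19.0, 20.0, 23.0, 43.0, 80.0, 113.0, 118.0, 117.0, 117.0, 111.0, 95.0, 89.0, 87.0, 87.0, 87.0, 90.0, 99.0, 109.0, 115.0, 114.0, 113.0, 110.0, 80.0, 41.0, 31.0, 31.0, 31.0, 33.0, 35.0]
edges -0.02024999999999999 0.016250000000000042 mid -0.001999999999999974
upright top [43.0, 44.0, 44.0, 46.0, 50.0, 53.0, 66.0, 94.0, 115.0, 123.0, 124.0, 123.0, 122.0, 121.0, 121.0, 122.0, 122.0, 122.0, 122.0, 123.0, 121.0, 117.0, 107.0, 91.0, 70.0, 51.0, 46.0, 44.0, 40.0, 38.0] edges -0.016499999999999987 0.017750000000000044 mid 0.0006250000000000283
padtop [37.0, 35.0, 35.0, 36.0, 30.0, 31.0, 34.0, 38.0, 66.0, 115.0, 148.0, 156.0, 157.0, 157.0, 158.0, 158.0, 159.0, 158.0, 159.0, 158.0, 159.0, 159.0, 157.0, 147.0, 123.0, 96.0, 83.0, 82.0, 74.0, 51.0] edges -0.012999999999999984 0.018250000000000044 mid 0.00262500000000003
```

Both cameras agree the pad sits about 1.3 mm further along +y of the tool. I'll correct for that and lower to just above the platform.

{"fn": "shift_gripper", "kwargs": {"segments": [0, 0.0013, 0.004, 0, 0, 0, 0, 0.0013, 0.008, 0, 0, 0, 0, 0.0013, 0.0095, 0, 0, 0, 0, 0.0013, 0.0105, 0, 0, 0, 0, 0.0013, 0.0105, 0, 0, 0]}}

```text
clock: 8.07
tcp_pos: [0.4998, 0.1977, 0.1661]
orientation: [0.0, -0.09, 0.996, 0.0]
wrist_force: [-0.8, -0.3, -0.9]
finger_gap: 0.0352
grip_force: 60.7
```

```bash
python3 go.py 0.5012 0.1959 0.166 10.3
```

```text
t 8.075 tcp [0.4998 0.1977 0.1661] shift [-0.001  -0.002   0.0001] rot [0.0001 0.0002 0.0004] F [-0.81 -0.32 -0.87] gap 0.03518649191769244 grip 60.66109299659729
R [[-0.984, -0.179, 0.0], [-0.179, 0.984, 0.0], [-0.0, 0.0, -1.0]]
```

{"fn": "shift_gripper", "kwargs": {"segments": [-0.006, 0, 0, 0, 0, 0, -0.012, 0, 0, 0, 0, 0, -0.018, 0, 0, 0, 0, 0, -0.022, 0, 0, 0, 0, 0, -0.025, 0, 0, 0, 0, 0, -0.027, 0, 0, 0, 0, 0, -0.027, 0, 0, 0, 0, 0, -0.027, 0, 0, 0, 0, 0]}}

```text
clock: 9.07
tcp_pos: [0.5258, 0.2024, 0.166]
orientation: [-0.0, -0.09, 0.996, -0.0]
wrist_force: [-3.7, -2.3, 1.7]
finger_gap: 0.0352
grip_force: 60.9
```

```bash
python3 go.py 0.5356 0.2042 0.166 10.3
```

```text
t 9.075 tcp [0.5258 0.2024 0.166 ] shift [-0.01 -0.   -0.  ] rot [-0.     -0.0008  0.0005] F [-3.74 -2.31  1.66] gap 0.03517481023441958 grip 60.875004529953
R [[-0.984, -0.179, -0.001], [-0.179, 0.984, -0.0], [0.001, -0.0, -1.0]]
```

{"fn": "shift_gripper", "kwargs": {"segments": [-0.002, 0, 0, 0, 0, 0, -0.004, 0, 0, 0, 0, 0, -0.005, 0, 0, 0, 0, 0, -0.005, 0, 0, 0, 0, 0, -0.005, 0, 0, 0, 0, 0, -0.005, 0, 0, 0, 0, 0]}}

```text
clock: 9.82
tcp_pos: [0.5296, 0.2031, 0.166]
orientation: [-0.001, -0.09, 0.996, -0.0]
wrist_force: [-7.8, -1.3, 4.7]
finger_gap: 0.0356
grip_force: 61.2
```

```bash
python3 go.py 0.5356 0.2042 0.166 10.3
```

```text
t 9.825 tcp [0.5296 0.2031 0.166 ] shift [-0.0061 -0.     -0.    ] rot [-0.     -0.0029  0.0005] F [-7.78 -1.32  4.69] gap 0.03561029649105681 grip 61.22948169708252
R [[-0.984, -0.179, -0.003], [-0.179, 0.984, -0.001], [0.003, -0.0, -1.0]]
```

{"fn": "shift_gripper", "kwargs": {"segments": [0, 0, 0.0003, 0, 0, 0, 0, 0, 0.0003, 0, 0, 0]}}

```text
clock: 10.07
tcp_pos: [0.5296, 0.2031, 0.166]
orientation: [-0.001, -0.09, 0.996, -0.0]
wrist_force: [-8.4, -2.1, 6.9]
finger_gap: 0.0352
grip_force: 61.4
```

{"fn": "shift_gripper", "kwargs": {"segments": [0, 0, 0, 0, 0, 0, 0, 0, 0, 0, 0, 0]}}

```text
clock: 10.32
tcp_pos: [0.5296, 0.2031, 0.166]
orientation: [-0.001, -0.09, 0.996, -0.0]
wrist_force: [-8.3, -3.0, 6.2]
finger_gap: 0.0355
grip_force: 61.4
```

```bash
python3 go.py 0.5356 0.2042 0.166 10.3
```

```text
t 10.325 tcp [0.5296 0.2031 0.166 ] shift [-0.0061 -0.     -0.    ] rot [-0.0001 -0.0027  0.0005] F [-8.35 -3.01  6.22] gap 0.03546750648683715 grip 61.446722745895386
R [[-0.984, -0.179, -0.003], [-0.179, 0.984, -0.001], [0.003, -0.0, -1.0]]
```

{"fn": "shift_gripper", "kwargs": {"segments": [-0.001, 0, -0.0006, 0, 0, 0, -0.002, 0, -0.0006, 0, 0, 0, -0.002, 0, -0.0006, 0, 0, 0, -0.002, 0, -0.0006, 0, 0, 0, -0.002, 0, -0.0006, 0, 0, 0]}}

```text
clock: 10.95
tcp_pos: [0.531, 0.2034, 0.166]
orientation: [-0.002, -0.09, 0.996, -0.0]
wrist_force: [-8.4, -2.1, 4.3]
finger_gap: 0.0352
grip_force: 61.2
```

```bash
python3 go.py 0.5356 0.2042 0.166 10.3
```

```text
t 10.95 tcp [0.531  0.2034 0.166 ] shift [-0.0047 -0.      0.    ] rot [-0.0002 -0.0042  0.0005] F [-8.38 -2.06  4.28] gap 0.03519063578856915 grip 61.18002533912659
R [[-0.984, -0.179, -0.004], [-0.179, 0.984, -0.001], [0.004, -0.0, -1.0]]
```

```bash
python3 - <<'E'
from workcell import viewer
import cv2,numpy as np
s=viewer.read_camera("scene")["image"][:,:,::-1];t=viewer.read_camera("top")["image"][:,:,::-1]
f=lambda i:cv2.resize(i,(400,400),interpolation=cv2.INTER_CUBIC)
cv2.imwrite("pics/f.png",np.hstack([f(s[185:285,270:370]),f(t[100:240,100:240])]))
E
```

```text
(no output)
```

View pics/f.png

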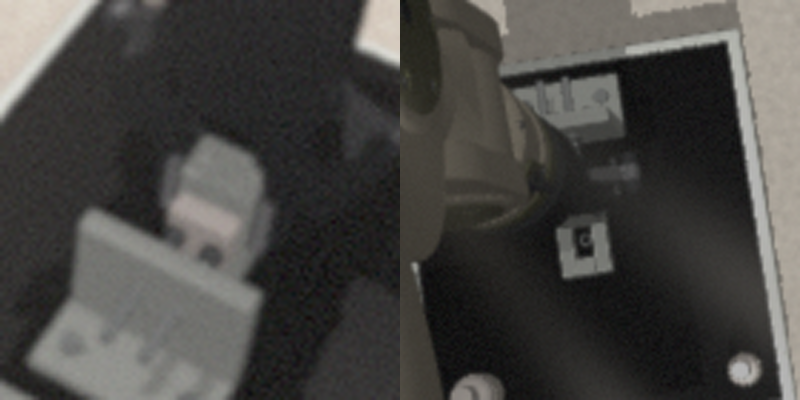

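The clamp face is against the pad, centred. The threaded hole shows in the slot at panel (586,240), and the bottles are untouched. The push is about 8.7 N, so I'll add 1.5 mm and hold.

{"fn": "shift_gripper", "kwargs": {"segments": [-0.001, 0, 0, 0, 0, 0, -0.0015, 0, 0, 0, 0, 0, -0.0015, 0, 0, 0, 0, 0, -0.0015, 0, 0, 0, 0, 0, -0.0015, 0, 0, 0, 0, 0, -0.0015, 0, 0, 0, 0, 0, -0.0015, 0, 0, 0, 0, 0, -0.0015, 0, 0, 0, 0, 0]}}

```text
clock: 12.05
tcp_pos: [0.5319, 0.2036, 0.166]
orientation: [-0.003, -0.09, 0.996, -0.0]
wrist_force: [-10.5, -3.5, 6.2]
finger_gap: 0.0352
grip_force: 61.2
```

```bash
python3 go.py 0.5356 0.2042 0.166 10.3
```

```text
t 12.05 tcp [0.5319 0.2036 0.166 ] shift [-0.0037 -0.0001  0.    ] rot [-0.0002 -0.0051  0.0006] F [-10.52  -3.48   6.23] gap 0.03520859359061905 grip 61.24634027481079
R [[-0.984, -0.179, -0.005], [-0.179, 0.984, -0.001], [0.005, -0.0, -1.0]]
```

{"fn": "shift_gripper", "kwargs": {"segments": [0, 0, 0, 0, 0, 0, 0, 0, 0, 0, 0, 0, 0, 0, 0, 0, 0, 0, 0, 0, 0, 0, 0, 0, 0, 0, 0, 0, 0, 0, 0, 0, 0, 0, 0, 0, 0, 0, 0, 0, 0, 0, 0, 0, 0, 0, 0, 0]}}

```text
clock: 13.05
tcp_pos: [0.5319, 0.2036, 0.166]
orientation: [-0.003, -0.09, 0.996, -0.0]
wrist_force: [-10.8, -2.4, 5.0]
finger_gap: 0.0354
grip_force: 61.2
```

{"fn": "shift_gripper", "kwargs": {"segments": [0, 0, 0, 0, 0, 0, 0, 0, 0, 0, 0, 0, 0, 0, 0, 0, 0, 0, 0, 0, 0, 0, 0, 0, 0, 0, 0, 0, 0, 0, 0, 0, 0, 0, 0, 0, 0, 0, 0, 0, 0, 0, 0, 0, 0, 0, 0, 0], "quiet": true}}

```text
ok
```

{"fn": "shift_gripper", "kwargs": {"segments": [0, 0, 0, 0, 0, 0, 0, 0, 0, 0, 0, 0, 0, 0, 0, 0, 0, 0, 0, 0, 0, 0, 0, 0, 0, 0, 0, 0, 0, 0, 0, 0, 0, 0, 0, 0, 0, 0, 0, 0, 0, 0, 0, 0, 0, 0, 0, 0], "quiet": true}}

```text
ok
```

{"fn": "shift_gripper", "kwargs": {"segments": [0, 0, 0, 0, 0, 0, 0, 0, 0, 0, 0, 0, 0, 0, 0, 0, 0, 0, 0, 0, 0, 0, 0, 0, 0, 0, 0, 0, 0, 0, 0, 0, 0, 0, 0, 0, 0, 0, 0, 0, 0, 0, 0, 0, 0, 0, 0, 0]}}

```text
clock: 16.05
tcp_pos: [0.5319, 0.2036, 0.166]
orientation: [-0.003, -0.09, 0.996, -0.0]
wrist_force: [-9.9, -2.8, 5.8]
finger_gap: 0.0352
grip_force: 61.2
```

```bash
python3 -c "
from workcell import env
print(env.hand_in())"
```

```text
the job is handed in; nothing more can be done
None
```

I handed the job in at 16 s: the clamp block stands on the platform, foot away from the pad and centred to about 1–2 mm by camera, and the gripper still holds it against the pad; it was held there for over 4 s at an estimated 8–11 N (the wrist read 10–11 N, including some platform friction), but the hand-in returned no verdict.

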